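Gather the glaze discs for their photo

ROBOT

A 6-joint arm with a two-finger parallel gripper is mounted at the origin on the work surface; the furniture and walls round the work are solid. World frame = base frame: x ahead of the robot, y to its left, z up, the work surface at z = 0. Lengths are in mm, angles in rad, forces in N, time in s.
With the tool pointing down it reaches from about 400 to 925 mm from the base axis. Payload 12.5 kg.
Tool frame: the origin (TCP) lies on the front face of the gripper's body, between the roots of the fingers; the fingertips stand 78 mm ahead of it and the grasp point (between the pads) lies 59 mm ahead of it (env.nose_length is the distance from the TCP to the fingertips, in mm); z points along the fingers, y is the line along which they close (so a half turn about z gives the same grasp; the last joint's range is limited). The gripper opens to 95 mm and grips with 3 to 60 N. Pads are 20 mm wide; open, the fingers measure 119 mm over their backs; the gripper's body (75 mm by 180 mm) begins 59 mm behind the grasp point.
Start: joints at [-1.342, 0.491, 1.559, -0, 1.092, -0.106], TCP at [205.384, -590.301, 292.261] pointing down, gripper open.
Joint ranges: [-3.1, 3.1], [-0.84, 2.19], [0.05, 2.79], [-1.13, 4.28], [0.06, 2.93], [-2.69, 2.69]. Speed limits (rad/s): [2.22, 2.22, 2.79, 3.14, 3.14, 3.14].

INTERFACE

Orientations are given as [roll, pitch, yaw] about the fixed x, y, z axes, in that order (R = Rz(yaw) Ry(pitch) Rx(roll)).
In Python, from cell import env gives the robot as it stands.
- The arm moves only by the tool jog_arm, never from a script. Its argument "motion" is a list of rows, each a list of 7 numbers: the turn, a rotation vector about the tool's x, y, z in degrees, then the shift along the tool's x, y, z in mm, then the finger opening in mm, from 0 to 95.1. In form: [[wx, wy, wz, x, y, z, hand], ...]. A call has 1 to 10 rows; each row shifts and turns the commanded pose from where the row before left it, along the tool's axes as they then stand; what a row does not reach is not made up. A row lasts 1/8 s, in which the tool goes at most 62.5 mm and 10.7 degrees, less where a joint would pass 70% of its speed; a pose out of reach is approached as far as the arm can. A call is refused whole if a number of a shift passes 62.5 or a number of a turn 10.7, either way. A call with a gripper value outside its range is refused whole. The fingers move at their own pace and stop on an object; the grip force is fixed at half the most. Time passes only in rows, so rows that do not move let the fingers close. It gives the time, the measured TCP pose, the force, the opening and the grip force at its end, in the units of the state.
- env.state(): the state, without advancing time (a new reading comes with each control period).
- env.read_camera(name): name is "side" or "top" or "wrist"; returns a dict with "color" (400x640x3 uint8, red, green, blue), "z_map" (400x640 float32, mm along the optical axis (not along the pixel's ray), 0 where there is no reading), "camera_matrix" (3x3 intrinsics, pixels), "k1" (the pictures are not rectified: a ray, as slopes to the right and down, at radius r is drawn at 1 + k1 r^2 times it, then the intrinsics apply), "world_to_cam" (4x4, takes a point from world to camera coordinates). Camera axes: x right, y up, looking along -z (the intrinsics and any distortion apply to the point x, -y, -z); pixel columns grow to the right and rows downward; lengths in mm; the calibration is good to about 2 mm. A picture is of the moment at which its call begins.
- env.job_done(): hands the job in; it is judged then, once.
Trained networks look in the newest picture that a camera, given by its name, has taken for a name from the list of things; names that differ only in an ending like _2 or _b are one class to them, and where a whole thing is asked for, a point or a joint stands for the part that bears it (a point fixed in the world has none). Each returns a list of dicts, best first, with "score" (0 to 1); they miss things now and then, are a little off and sometimes report something else, mostly with a low value. They report only what shows in the picture. A call takes as long as a camera call. They do not tell look-alikes from the thing itself.
- env.recognise(camera, thing): "location" ([column, row] in pixels, amid what is visible of it).
The state is a dict: "t": time; "joints": joint angles; "qvel": joint speeds; "tau": joint torques, N m; "eef_pos": TCP position; "tcp_rot": TCP orientation; "ft_force": force on the tool from outside, world axes, zero at the start; "moment": the same for the moment, N m; "opening": opening from 0.0 (shut) to 1.0 (fully open); "grip_force": force on a finger pad.
Only numpy, scipy, OpenCV 4.12 (cv2) and the standard library are available. Lean on these libraries where they do the work, as an engineer would, in place of code of your own. Each camera call takes 0.05 s, during which the arm holds its last target. There are 200 camera calls.

TASK

Start the photo timer by pressing its recessed button fully down with the tip of the wooden stylus, and put the stylus back upright in its stand. Then pick up the wooden tote by its bar handle and, clear of the table, tilt it about thirty degrees so that all three ceramic discs slide into the corner with the low pouring lip; finish while still holding it there, tilted and still, for the picture. Leave the stamp, the glaze jar and the plaster moulds where they are.

Things in the scene. Friction and masses are not known exactly. Their poses are not given: they have to be found in the camera images.
- tote: open wooden tote (caddy) 210 x 150 mm, walls 55 mm high and 6 mm thick, floor 6 mm thick, about 0.4 kg. Origin: centre of its underside; x along the 210 mm side, y along the 150 mm side, z up. A straight bar handle runs along x over its middle, 122 mm above the table at its top, carried by two flat uprights on the outside of the ends. At the corner (-x, +y) both walls drop to 30 mm over 40 mm: the pouring lip.
- tote_handle (a point): centre of the tote's bar handle, 110 mm above the tote's underside; the bar is 212 mm long along the tote's x, 14 mm wide along y, 24 mm tall
- lip_corner (a point): the inner floor corner of the tote under the pouring lip, at (-99, +69, 6) mm in the tote's frame
- lip_foot (a point): the outer bottom corner of the tote under the pouring lip, at (-105, +75, 0) mm in the tote's frame
- disc_0_center (a point): centre of a smooth white ceramic disc, 22 mm across and 12 mm thick, 15 g, lying loose in the tote; it slides easily and sets off below about 15 degrees of tilt, along a wall at about 20
- disc_1_center (a point): centre of a second disc just like it
- disc_2_center (a point): centre of a third disc just like it
- timer: photo timer, a fixed low plastic box 100 x 70 x 30 mm with a dark display in the -x half of its top and an 18 mm round hole in the +x half (22 mm from the middle along its x). Origin: centre of its underside, z up
- button_top (a point): centre of the top of the timer's push button (15 mm across), which sits inside the 18 mm hole 5 mm below the box's top, 25 mm above the table
- timer_button (a joint): how far the button is pressed: 0 out, 0.004 m fully down; sprung, 1.5 N to start and 4 N at the bottom, and it comes back up
- stand: stylus stand, a fixed wooden block 60 x 60 x 50 mm. Origin: centre of its underside, z up
- stand_hole (a point): centre of the mouth of the stand's round hole in its top, 50 mm above the table; the hole is 15 mm across with a small bevel and 42 mm deep
- stylus: the wooden stylus, 130 mm long, 25 g: shaft 10 mm across narrowing over the last 12 mm to a flat 7 mm tip, thicker grip 13 mm across from 76 to 124 mm above the tip. It stands in the stand's hole at the start. Origin: at the tip, z along the stylus towards the grip (up)
- stylus_grip (a point): middle of the stylus's thick grip, on its axis 100 mm from the tip: the place to grasp
- stylus_tip (a point): the stylus's flat tip, on its axis
- stamp: bystander: turned wooden stamp standing upright, 26 mm across, 67 mm high; origin at the centre of its underside
- glaze_jar: bystander: screw-cap jar with white cap, 47 mm across, 60 mm high; origin at the centre of its underside
- sprig_mould: bystander: white plaster mould block 62 x 51 x 24 mm, the right-hand (-y) one of two (the other is fixed); origin at the centre of its underside
Things that resemble listed ones, but are neither listed nor needed, are in the scene too. What is shaped like the stand but orange is not meant.

How it is judged (in metres and radians):
On the way, in this order (a step that is already met when the one before it is completed fails the run):
1. the stylus presses the timer's button fully down (value of joint timer_button above 0.0032 m and contact force between stylus and timer above 0.5 N and distance between stylus_tip and button_top below 0.012 m), for 0.1 s.
2. the stylus stands in its stand again, let go (horizontal distance between stylus_tip and stand_hole below 0.009 m and height (world z) of stylus_tip below 0.02 m and angle between stylus's own z axis and vertical below 0.3 rad and contact force between the fingers and stylus below 0.1 N), for 0.2 s.
At the end, for the whole second after the job is handed in: Tote held still by the gripper alone, lip corner 12 mm and centre of underside 50 mm or more above the table, tilted 20 to 45 degrees, all disc centres within 68 mm of the inner lip corner; stylus upright in its stand; stamp, jar and mould within 20 mm of their places (distance between each of disc_0_center, disc_1_center, disc_2_center and lip_corner below 0.068 m and angle between tote's own z axis and vertical between 0.35 and 0.8 rad and height (world z) of lip_foot above 0.012 m and height (world z) of tote above 0.05 m and contact force between the fingers and tote above 1 N and contact force between tote and timer below 0.1 N and contact force between tote and stand below 0.1 N and linear speed of tote below 0.03 m/s and angular speed of tote below 0.2 rad/s and horizontal distance between stylus_tip and stand_hole below 0.009 m and height (world z) of stylus_tip below 0.02 m and angle between stylus's own z axis and vertical below 0.3 rad and distance of each of stamp, glaze_jar, sprig_mould from where it was at the start of the episode below 0.02 m); the arm keeps its last pose, push and grip.
It fails at once if a bystander (stamp, glaze jar or plaster mould) is pushed away or tipped over (distance of any of stamp, glaze_jar, sprig_mould from where it was at the start of the episode above 0.03 m or angle between any of stamp, glaze_jar's own z axis and vertical above 0.6 rad).
It fails at once if a disc is out of the tote (distance between any of disc_0_center, disc_1_center, disc_2_center and tote_handle above 0.19 m).
It also fails if it takes over 61 s, if anything falls off the work surface, if the arm or the gripper's body presses on something with over 40 N, if the wrist force passes 120 N, or if a joint passes its speed limit or range.

## Working session

There is one attempt and no reset: what is moved stays moved. The work goes in short steps, Python scripts to look and compute and a tool call to move; the robot and the scene stay as the last step left them, time stands still between calls to the robot, and variables do not carry over. Pictures are saved under pics/ and viewed, at most 10 in all, crops included, and the job is handed in when it is done.

Besides the shell and the picture viewer there is one more tool, called after "Emit:" as name(argument=value, ...) on one line, values as JSON. jog_arm: Moves the arm, as the interface text tells. Its arguments: {"type":"object","properties":{"motion":{"type":"array"}},"required":["motion"]}

```bash
mkdir -p pics; ls; cat > h.py <<'E'
import numpy as np, cv2
from cell import env
def cam(n,save=None):
    d=env.read_camera(n)
    if save: cv2.imwrite(save,d["color"][:,:,::-1])
    return d
def px2w(d,u,v,z=None,depth=None):
    """pixel -> world; on plane z if given, else with depth"""
    K=d["camera_matrix"];a=(u-K[0,2])/K[0,0];b=(v-K[1,2])/K[1,1]
    rd=np.hypot(a,b);r=rd
    for _ in range(20): r=rd/(1+d["k1"]*r*r)
    s=r/rd if rd>0 else 1
    ray=np.array([a*s,-b*s,-1.])
    T=np.linalg.inv(d["world_to_cam"]);o=T[:3,3];w=T[:3,:3]@ray
    if z is not None: return o+w*(z-o[2])/w[2]
    if depth is None:
        p=d["z_map"][int(v)-1:int(v)+2,int(u)-1:int(u)+2];depth=np.median(p[p>0]) if (p>0).any() else np.nan
    return o+w*depth
def cloud(d):
    K=d["camera_matrix"];v,u=np.mgrid[:400,:640]
    a=(u-K[0,2])/K[0,0];b=(v-K[1,2])/K[1,1];rd=np.hypot(a,b);r=rd.copy()
    for _ in range(20): r=rd/(1+d["k1"]*r*r)
    s=r/np.maximum(rd,1e-9)
    ray=np.stack([a*s,-b*s,-np.ones_like(a)],-1)*d["z_map"][...,None]
    T=np.linalg.inv(d["world_to_cam"]);return ray@T[:3,:3].T+T[:3,3]
E
python3 - <<'E'
from h import *
s=env.state();print(s)
for n in("top","side"):
    d=cam(n,f"pics/{n}0.png")
    print(n,np.linalg.inv(d["world_to_cam"])[:3,3].round())
    for t in("tote","tote_handle","disc_0_center","timer","button_top","stand","stand_hole","stylus","stylus_grip","stamp","glaze_jar","sprig_mould","lip_corner"):
        for r in env.recognise(n,t)[:4]:
            u,v=r["location"];print(t,round(r["score"],2),np.round([u,v]),px2w(d,u,v).round())
a=cv2.imread("pics/top0.png");b=cv2.imread("pics/side0.png")
E
```

```text
pics
{'t': 0.0, 'joints': array([-1.34160589e+00,  4.91576895e-01,  1.55944086e+00,  1.75387110e-05,
        1.09167263e+00, -1.05594478e-01]), 'qvel': array([7.88239667e-05, 8.40175356e-04, 5.23967410e-07, 1.40757931e-03,
       1.31786980e-03, 1.04456784e-03]), 'tau': array([-4.43104454e-06, -6.12651944e+01, -2.58190316e+01,  6.92755077e-02,
        4.81525704e-02, -9.32353782e-05]), 'eef_pos': array([ 205.3477673 , -590.14702115,  291.65388053]), 'tcp_rot': array([-3.14050268e+00, -1.31167421e-04,  3.34776747e-01]), 'ft_force': array([-0.08314613, -0.52821431,  0.21982345]), 'moment': array([ 0.00818361, -0.00675585,  0.04743838]), 'grip_force': 0.0, 'opening': 1.0008276539940164}
top [ 147.  -76. 1392.]
tote 0.94 [260. 183.] [473. 171.   7.]
tote_handle 0.92 [260. 179.] [488. 172.   6.]
timer 0.62 [342. 194.] [ 426. -110.   29.]
stand 0.46 [383. 181.] [ 461. -250.   53.]
stand_hole 0.61 [380. 183.] [ 454. -238.   50.]
stylus 0.23 [259. 183.] [449. 155. 116.]
stamp 0.39 [322. 161.] [543. -44.  23.]
glaze_jar 0.5 [364. 164.] [ 521. -188.   58.]
sprig_mould 0.43 [322. 158.] [546. -4
[... 238 characters left out ...]
. -152.   31.]
timer 0.26 [360. 261.] [ 425. -286.   43.]
button_top 0.66 [339. 188.] [554. 249.  23.]
stand 0.97 [289. 286.] [ 243. -364.   47.]
stand 0.56 [362. 261.] [ 428. -291.   45.]
stand_hole 0.66 [286. 286.] [ 238. -364.   49.]
stand_hole 0.56 [364. 263.] [ 432. -290.   38.]
stand_hole 0.29 [364. 230.] [ 440. -260.  105.]
stylus 0.75 [362. 234.] [ 438. -257.   94.]
stylus_grip 0.72 [365. 226.] [ 445. -256.  113.]
stamp 0.74 [369. 214.] [543. -36.  46.]
glaze_jar 0.9 [386. 244.] [ 520. -214.   39.]
sprig_mould 0.94 [401. 303.] [ 457. -439.   20.]
sprig_mould 0.59 [342. 186.] [557. 226.  38.]
sprig_mould 0.36 [346. 240.] [ 440. -152.   31.]
lip_corner 0.57 [343. 186.] [558. 225.  38.]
```

```bash
python3 - <<'E'
import cv2,numpy as np
a=cv2.imread("pics/top0.png")[100:300,200:460];b=cv2.imread("pics/side0.png")[150:330,230:470]
cv2.imwrite("pics/c.png",np.vstack([cv2.resize(a,(400,300),interpolation=2),cv2.resize(b,(400,300),interpolation=2)]))
cv2.imwrite("pics/t.png",cv2.resize(a,(780,600),interpolation=2));cv2.imwrite("pics/s.png",cv2.resize(b,(800,600),interpolation=2))
E
```

```text
(no output)
```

View pics/t.png

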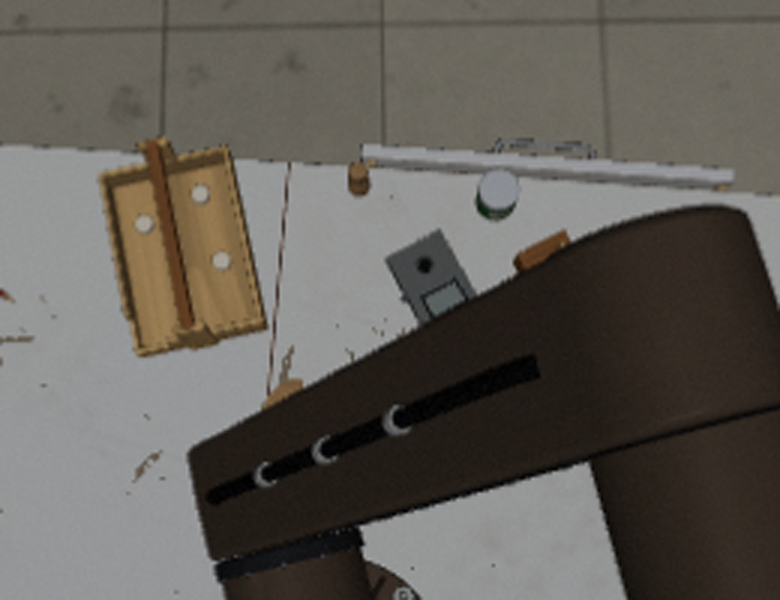

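View pics/s.png

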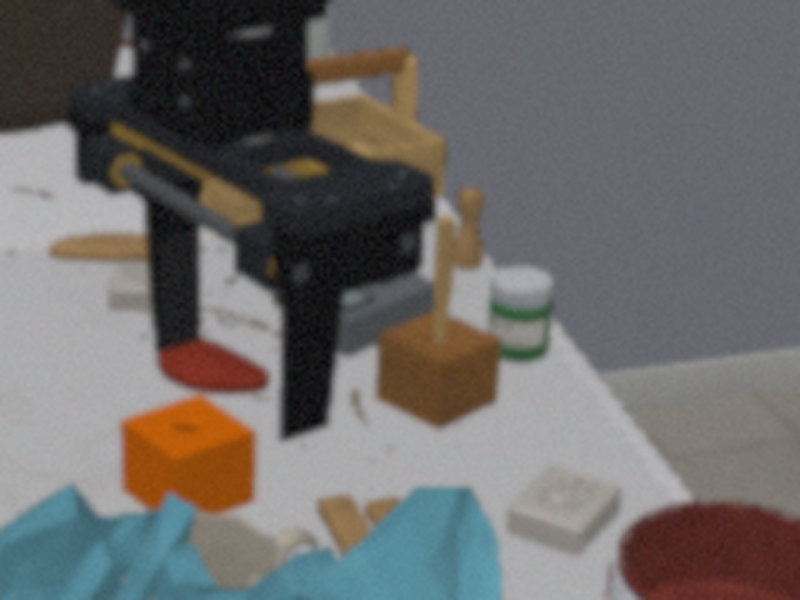

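The top picture shows the tote (crop 180,250), its handle running nearly away from the robot, and the timer with its hole at (425,264). The stand and jar are at the upper right, partly under the arm. The side picture shows the brown stand with the stylus at crop (440,330), and the orange decoy is elsewhere. I'm moving over the stand.

Emit:
jog_arm(motion=[[0,0,0,40,-28,4,95],[0,0,0,40,-28,4,95],[0,0,0,40,-28,4,95],[0,0,0,40,-28,4,95],[0,0,0,40,-28,4,95],[0,0,0,40,-28,4,95],[0,0,0,40,-28,4,95],[0,0,0,20,-20,4,95]])

```text
t: 2.4
eef_pos: [418.8, -286.0, 260.3]
tcp_rot: [3.141, -0.0, 0.336]
ft_force: [-0.9, -0.7, -1.0]
opening: 1.003
grip_force: 0.0
```

```bash
python3 - <<'E'
from h import *
s=env.state();print(s["eef_pos"],s["tcp_rot"])
W={}
for n in("wrist","side","top"):
    d=cam(n,f"pics/{n}1.png")
    T=np.linalg.inv(d["world_to_cam"]);print(n,T[:3,3].round(),-T[:3,2].round(2))
    for t in("stand","stand_hole","stylus","stylus_grip","timer","button_top","glaze_jar","tote","tote_handle","disc_0_center","lip_corner"):
        for r in env.recognise(n,t)[:3]:
            u,v=r["location"];print(t,round(r["score"],2),np.round([u,v]),px2w(d,u,v).round())
a=cv2.imread("pics/wrist1.png");b=cv2.imread("pics/top1.png")
cv2.imwrite("pics/w1.png",np.hstack([cv2.resize(a,(400,250),interpolation=3),cv2.resize(b[100:300,200:520],(400,250))]))
E
```

```text
[ 418.84573709 -286.02701804  260.25524372] [ 3.14118524e+00 -3.07126345e-04  3.36284125e-01]
wrist [ 487. -263.  352.] [-0.24 -0.08 -0.97]
stand 0.71 [299. 151.] [ 448. -255.   49.]
stand 0.58 [307. 331.] [ 270. -322.   34.]
stand_hole 0.7 [306. 333.] [ 269. -321.   36.]
stylus 0.92 [279. 171.] [ 443. -250.  133.]
stylus_grip 0.89 [286. 173.] [ 443. -254.  134.]
timer 0.62 [156. 120.] [ 430. -124.   30.]
timer 0.6 [261.  35.] [ 524. -200.   59.]
button_top 0.67 [147. 100.] [ 444. -110.   25.]
glaze_jar 0.56 [257.  33.] [ 525. -196.   59.]
lip_corner 0.29 [281. 173.] [ 442. -251.  136.]
side [   34. -1248.   574.] [ 0.28  0.89 -0.36]
stand 0.76 [364. 259.] [ 431. -290.   49.]
stand 0.55 [286. 286.] [ 236. -365.   49.]
stand_hole 0.84 [361. 264.] [ 426. -290.   37.]
stand_hole 0.69 [284. 283.] [ 234. -354.   50.]
stand_hole 0.18 [388. 244.] [ 523. -215.   40.]
stylus 0.51 [362. 233.] [ 436. -257.   97.]
stylus_grip 0.65 [364. 233.] [ 442. -257.   96.]
stylus_grip 0.27 [318. 197.] [478. 226.   6.]
timer 0.8 [337. 240.] [ 416. -149.   32.]
button_top 0.75 [321. 196.] [491. 238.   4.]
button_top 0.64 [386. 245.] [ 519. -214.   37.]
glaze_jar 0.97 [386. 245.] [ 519. -214.   37.]
glaze_jar 0.7 [318. 194.] [481. 235.  13.]
tote 0.64 [315. 194.] [469. 236.  12.]
tote_handle 0.72 [315. 197.] [468. 232.   6.]
tote_handle 0.41 [363. 229.] [ 438. -257.  106.]
lip_corner 0.73 [320. 195.] [489. 240.   8.]
top [ 147.  -76. 1392.] [ 0.19  0.01 -0.98]
stand 0.59 [409. 246.] [ 246. -327.   44.]
stand_hole 0.83 [412. 248.] [ 238. -335.   47.]
timer 0.5 [342. 184.] [ 458. -111.   29.]
glaze_jar 0.68 [366. 161.] [ 532. -193.   59.]
tote 0.49 [244. 157.] [556. 222.  44.]
tote_handle 0.64 [241. 157.] [554. 230.  48.]
lip_corner 0.65 [243. 154.] [578. 234.   3.]
```

View pics/w1.png

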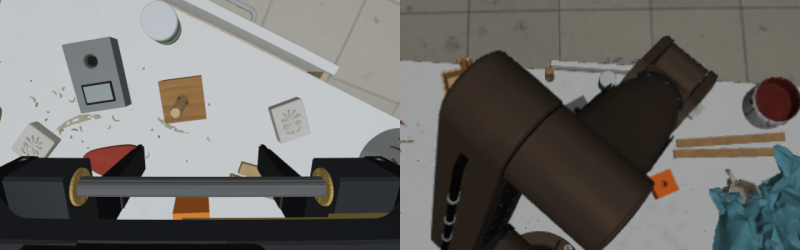

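The wrist view shows the stylus in the brown stand at about (185,105) in the half-size picture, with the timer and its hole at (90,60). I'm measuring both with depth.

```bash
python3 - <<'E'
from h import *
d=cam("wrist");P=cloud(d);C=d["color"].astype(int)
def rect(m,name):
    q=P[m][:,:2].astype(np.float32);r=cv2.minAreaRect(q);print(name,m.sum(),"c",np.round(r[0],1),"size",np.round(r[1]),"ang",round(r[2],1),"med",np.median(P[m],0).round(1))
near=lambda x,y,r:np.hypot(P[...,0]-x,P[...,1]-y)<r
m=near(443,-252,22)&(P[...,2]>75)
for lo in(75,90,105,120,132):
    k=m&(P[...,2]>lo)&(P[...,2]<lo+15);
    if k.sum(): print(lo,k.sum(),P[k].mean(0).round(1))
rect(near(447,-255,50)&(abs(P[...,2]-50)<5),"stand")
t=near(425,-130,75)&(abs(P[...,2]-30)<4);rect(t,"timer")
# button hole: dark circle
b=near(444,-110,20)&(C.sum(2)<150);v,u=np.nonzero(b);print(b.sum(),u.mean(),v.mean(),u.max()-u.min(),v.max()-v.min(), px2w(d,u.mean(),v.mean(),z=30).round(1),px2w(d,u.mean(),v.mean(),z=25).round(1),np.median(P[b],0))
rect(near(525,-198,35)&(P[...,2]>50),"jar")
E
```

```text
75 24 [ 442.2 -253.8   86.7]
90 54 [ 442.5 -253.3   97.7]
105 67 [ 442.5 -253.5  112.6]
120 130 [ 441.3 -253.5  129.8]
132 281 [ 438.5 -252.5  136.3]
stand 4134 c [ 437.4 -252. ] size [60. 60.] ang 26.3 med [ 441.6 -253.8   49.2]
timer 8401 c [ 425.6 -119.3] size [100.  72.] ang 27.4 med [ 426.7 -120.9   29.4]
212 145.69811320754718 95.92924528301887 15 16 [ 446.1 -112.3   30. ] [ 445.4 -109.9   25. ] [ 445.3537233  -109.82022908   24.2682611 ]
jar 3072 c [ 524.  -194.1] size [45. 46.] ang 16.4 med [ 524.2 -194.7   58.7]
```

Emit:
jog_arm(motion=[[0,0,0,15,-13,0,95],[0,0,0,14.2,-12.5,13,95],[0,0,0,0,0,40,95],[0,0,0,0,0,40,70],[0,0,0,0,0,0,0],[0,0,0,0,0,0,0],[0,0,0,0,0,0,0],[0,0,0,0,0,0,0],[0,0,0,0,0,0,0]])

```text
t: 5.38
eef_pos: [437.0, -254.1, 167.8]
tcp_rot: [3.141, -0.001, 0.335]
ft_force: [0.0, -0.4, 1.2]
opening: 0.425
grip_force: 0.0
```

Emit:
jog_arm(motion=[[0,0,0,1.5,-1,0,0],[0,0,0,0,0,0,0],[0,0,0,0,0,0,0],[0,0,0,0,0,0,0]])

```text
t: 5.88
eef_pos: [438.1, -252.7, 167.2]
tcp_rot: [3.141, 0.0, 0.335]
ft_force: [-0.2, -0.0, 0.3]
opening: 0.133
grip_force: 30.0
```

Emit:
jog_arm(motion=[[0,0,0,0,0,-30,0],[0,0,0,0,0,-30,0],[0,0,0,18,-44.3,0,0],[0,0,0,18,-44.3,0,0],[0,0,0,18,-44.3,0,0],[0,0,0,0,0,24,0],[0,0,0,0,0,0,0]])

```text
t: 6.75
eef_pos: [445.0, -108.8, 202.4]
tcp_rot: [-3.14, 0.002, 0.336]
ft_force: [-0.2, -1.1, 0.2]
opening: 0.132
grip_force: 30.0
```

```bash
python3 - <<'E'
from h import *
s=env.state();print(s["eef_pos"],s["tcp_rot"],s["ft_force"])
d=cam("wrist","pics/w2.png");e=cam("side","pics/s2.png");f=cam("top","pics/t2.png")
P=cloud(d);T=np.linalg.inv(d["world_to_cam"]);print(T[:3,3])
m=(np.hypot(P[...,0]-s["eef_pos"][0],P[...,1]-s["eef_pos"][1])<25)&(P[...,2]>38)&(P[...,2]<185)
for lo in range(40,180,15):
    k=m&(P[...,2]>lo)&(P[...,2]<lo+15)
    if k.sum(): v,u=np.nonzero(k);print(lo,k.sum(),P[k].mean(0).round(1),u.mean(),v.mean())
a=cv2.imread("pics/w2.png")[0:250,100:500];b=cv2.imread("pics/s2.png")[150:300,250:490]
cv2.imwrite("pics/v2.png",np.hstack([cv2.resize(a,(400,250)),cv2.resize(b,(400,250))]))
E
```

```text
[ 445.00959813 -108.80373035  202.43754333] [-3.14007023e+00  1.86897118e-03  3.35753271e-01] [-0.20347514 -1.07197386  0.24137781]
[513.14427519 -85.73743103 293.92563086]
40 22 [ 447.7 -107.4   49.7] 321.0 207.04545454545453
55 82 [ 448.  -107.7   62.7] 321.4512195121951 211.97560975609755
70 102 [ 448.  -107.8   77.8] 321.5098039215686 218.66666666666666
85 122 [ 448.  -107.7   92.8] 321.2704918032787 226.0655737704918
100 114 [ 448.3 -107.8  106.2] 321.6140350877193 233.35087719298247
115 312 [ 451.1 -107.   124.9] 321.76602564102564 240.40064102564102
130 657 [ 452.1 -106.5  138.2] 321.4657534246575 248.38508371385083
145 882 [ 452.3 -106.5  152.7] 321.4478458049887 260.7233560090703
160 666 [ 452.9 -106.3  166.2] 321.35435435435437 273.3993993993994
175 312 [ 442.9 -110.   179.1] 321.75 314.84615384615387
```

View pics/v2.png

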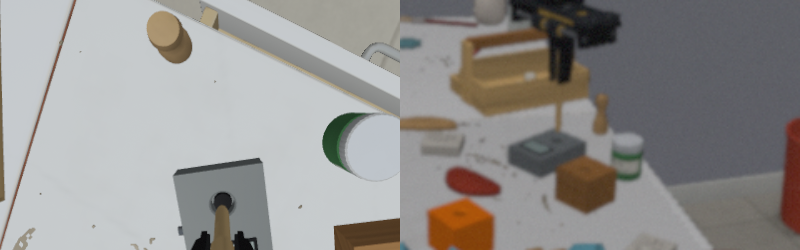

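The tip is centred over the hole with the stylus vertical, so I'm pressing.

Emit:
jog_arm(motion=[[0,0,0,0,0,10,0],[0,0,0,0,0,8,0],[0,0,0,0,0,3,0],[0,0,0,0,0,1,0],[0,0,0,0,0,0,0]])

```text
t: 7.52
eef_pos: [445.4, -109.4, 181.3]
tcp_rot: [3.141, -0.0, 0.335]
ft_force: [-1.3, -1.0, 1.7]
opening: 0.133
grip_force: 30.0
```

Emit:
jog_arm(motion=[[0,0,0,0,0,1,0],[0,0,0,0,0,1,0],[0,0,0,0,0,0,0]])

```text
t: 7.9
eef_pos: [445.6, -109.4, 179.8]
tcp_rot: [3.141, -0.001, 0.335]
ft_force: [-1.5, -0.4, 12.5]
opening: 0.132
grip_force: 30.0
```

Emit:
jog_arm(motion=[[0,0,0,0,0,0,0],[0,0,0,0,0,-24,0],[0,0,0,0,0,-24,0],[0,0,0,-18,44.2,0,0],[0,0,0,-18,44.2,0,0],[0,0,0,-18,44.2,0,0],[0,0,0,0,0,0,0],[0,0,0,0,0,0,0]])

```text
t: 8.9
eef_pos: [437.7, -251.8, 226.9]
tcp_rot: [-3.141, 0.0, 0.334]
ft_force: [-0.1, -0.0, -0.0]
opening: 0.131
grip_force: 30.0
```

Emit:
jog_arm(motion=[[0,0,0,0,0.6,14,0],[0,0,0,0,0,10,0],[0,0,0,0,0,10,0],[0,0,0,0,0,12,0],[0,0,0,0,0,10,0],[0,0,0,0,0,0,0]])

```text
t: 9.65
eef_pos: [438.0, -252.8, 170.4]
tcp_rot: [-3.14, 0.001, 0.335]
ft_force: [0.7, -0.2, 0.3]
opening: 0.131
grip_force: 30.0
```

Emit:
jog_arm(motion=[[0,0,0,0,0,2,0],[0,0,0,0,0,0,40],[0,0,0,0,0,0,40],[0,0,0,0,0,0,40],[0,0,0,0,0,-20,40],[0,0,0,0,0,-50,40],[0,0,0,0,0,-50,40]])

```text
t: 10.52
eef_pos: [438.0, -252.8, 290.6]
tcp_rot: [-3.141, 0.0, 0.335]
ft_force: [1.4, 0.2, -0.4]
opening: 0.418
grip_force: 0.0
```

```bash
python3 - <<'E'
from h import *
s=env.state();print(s["t"],s["eef_pos"],s["opening"])
d=cam("wrist","pics/w3.png");P=cloud(d)
m=(np.hypot(P[...,0]-438,P[...,1]+252)<22)&(P[...,2]>55)&(P[...,2]<150)
print(m.sum(),P[m].max(0),P[m&(P[...,2]>130)].mean(0))
d=cam("top","pics/t3.png");P=cloud(d);np.savez("t3.npz",P=P,w=d["world_to_cam"])
for t in("tote","tote_handle"):
    for r in env.recognise("top",t)[:2]: print(t,r["score"],np.round(r["location"]))
m=(P[...,2]>35)&(P[...,2]<62)&(P[...,1]>20)&(P[...,0]>250);r=cv2.minAreaRect(P[m][:,:2].astype(np.float32));print("walls",m.sum(),r)
h=(P[...,2]>100)&(P[...,2]<132)&(P[...,1]>20)&(P[...,0]>250);r=cv2.minAreaRect(P[h][:,:2].astype(np.float32));print("handle",h.sum(),r,np.median(P[h],0))
cv2.imwrite("pics/t3c.png",cv2.resize(cv2.imread("pics/t3.png")[110:260,200:400],(800,600),interpolation=2))
E
```

```text
10.525 [ 437.9765106  -252.7696884   290.61367856] 0.4181864558209331
474 [ 444.34206379 -246.96297836  138.76306961] [ 439.13197305 -252.95496476  135.71000895]
tote 0.92 [268. 155.]
tote_handle 0.84 [265. 152.]
walls 1620 ((729.48388671875, 503.5321350097656), (956.11767578125, 810.5794677734375), 0.039748936891555786)
handle 1882 ((588.9000244140625, 754.4938354492188), (945.1370239257812, 709.2891235351562), 50.92074203491211) [604.85549904 899.86679566 116.26500229]
```

View pics/t3c.png

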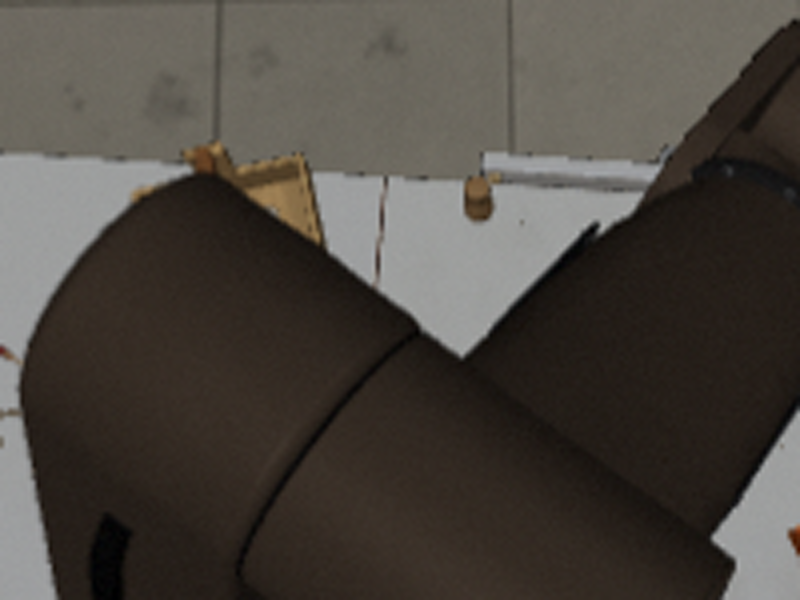

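The stylus stands upright again (its top at z 138). In the top view the arm hides the tote, so I'm moving over it.

Emit:
jog_arm(motion=[[0,0,0,10,-24,-4,95],[0,0,0,21.5,-49,-4,95],[0,0,0,21.5,-49,-4,95],[0,0,-2,21.5,-49,-4,95],[0,0,0,21.5,-49,-4,95],[0,0,0,21.5,-49,-4,95],[0,0,0,21.5,-49,-4,95],[0,0,0,21.5,-49,-4,95]])

```text
t: 11.72
eef_pos: [461.2, 148.6, 319.8]
tcp_rot: [-3.141, 0.002, 0.37]
ft_force: [0.2, -0.9, -0.2]
opening: 0.997
grip_force: 0.0
```

```bash
python3 - <<'E'
from h import *
s=env.state();print(s["t"],s["eef_pos"],s["tcp_rot"])
d=cam("wrist","pics/w4.png");P=cloud(d)
box=(abs(P[...,0]-520)<220)&(abs(P[...,1]-180)<200)
def rect(m,n):
    q=P[m];r=cv2.minAreaRect(q[:,:2].astype(np.float32));vx=cv2.fitLine(q[:,:2].astype(np.float32),cv2.DIST_HUBER,0,.01,.01).ravel()
    print(n,m.sum(),np.round(r[0],1),np.round(r[1],1),round(r[2],1),"line",vx.round(3),"med",np.median(q,0).round(1))
for lo,hi in((48,62),(26,36),(112,128)): rect(box&(P[...,2]>lo)&(P[...,2]<hi),(lo,hi))
for t in("disc_0_center","tote_handle","lip_corner","stamp"):
    for r in env.recognise("wrist",t)[:4]: print(t,round(r["score"],2),np.round(r["location"]),px2w(d,*r["location"]).round())
E
```

```text
11.725 [461.22121216 148.63301842 319.84527274] [-3.14127844e+00  2.40774818e-03  3.69667499e-01]
(48, 62) 3692 [464.7 165.2] [211.  150.4] 11.7 line [  0.711   0.703 476.99  158.904] med [493.9 146.9  53.8]
(26, 36) 1195 [461.1 167.2] [205.  144.4] 11.7 line [ 9.30000e-01 -3.67000e-01  4.25317e+02  1.71889e+02] med [402.3 184.8  29.8]
(112, 128) 4133 [471.3 171.6] [204.6  33.7] 8.9 line [9.79000e-01 2.04000e-01 4.82035e+02 1.68719e+02] med [491.7 170.5 120.5]
disc_0_center 0.56 [349. 111.] [537. 146.  17.]
disc_0_center 0.43 [611. 230.] [ 525. -171.   52.]
tote_handle 0.7 [309. 160.] [486. 169. 121.]
lip_corner 0.7 [308. 160.] [486. 170. 121.]
stamp 0.69 [503. 164.] [546. -28.  41.]
```

View pics/w4.png

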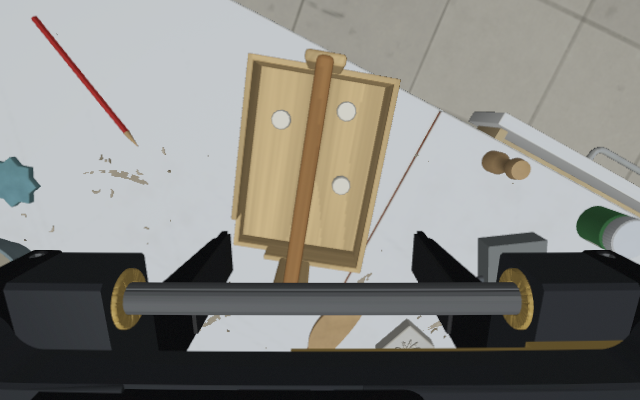

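The tote lies at yaw 0.204, centred at (465,165), with the lip near and to the left at picture (240,230). The discs are at (281,119), (346,111) and (341,185). I'm grasping the bar.

Emit:
jog_arm(motion=[[0,0,0,9.2,-14.2,0,95],[0,0,9.5,0,0,11,95],[0,0,0,0,0,40,95],[0,0,0,0,0,40,95],[0,0,0,0,0,40,95],[0,0,0,0,0,20,50],[0,0,0,0,0,0,0],[0,0,0,0,0,0,0],[0,0,0,0,0,0,0]])

```text
t: 13.1
eef_pos: [465.5, 163.5, 171.2]
tcp_rot: [3.142, -0.002, 0.204]
ft_force: [-0.8, -0.6, -0.4]
opening: 0.639
grip_force: 0.0
```

Emit:
jog_arm(motion=[[0,0,0,0,-1.7,2,0],[0,0,0,0,0,0,0],[0,0,0,0,0,0,0],[0,0,0,0,0,0,0],[0,0,0,0,0,0,0],[0,0,0,0,0,0,0],[0,0,0,0,0,0,0]])

```text
t: 13.98
eef_pos: [464.8, 165.1, 168.2]
tcp_rot: [3.142, 0.0, 0.204]
ft_force: [0.2, 0.6, -0.9]
opening: 0.146
grip_force: 30.0
```

Emit:
jog_arm(motion=[[0,0,0,0,0,-5,0],[0,0,0,0,0,-15,0],[0,0,0,0,0,-20,0],[0,0,0,0,0,-20,0],[0,0,0,0,0,-20,0],[0,0,0,0,0,-20,0],[0,0,0,0,0,-20,0],[0,0,0,0,0,-20,0],[0,0,0,0,0,-10,0],[0,0,0,0,0,0,0]])

```text
t: 15.22
eef_pos: [464.7, 165.1, 318.4]
tcp_rot: [3.141, -0.001, 0.204]
ft_force: [-0.4, -0.1, -4.3]
opening: 0.146
grip_force: 30.0
```

Emit:
jog_arm(motion=[[-1.2,1.2,0,0,0,0,0],[-1.2,1.2,0,0,0,0,0],[-1.2,1.2,0,0,0,0,0],[-1.2,1.2,0,0,0,0,0],[-1.2,1.2,0,0,0,0,0],[-1.2,1.2,0,0,0,0,0],[-1.2,1.2,0,0,0,0,0],[-1.2,1.2,0,0,0,0,0],[-1.2,1.2,0,0,0,0,0],[-1.2,1.2,0,0,0,0,0]])

```text
t: 16.48
eef_pos: [464.8, 165.2, 318.2]
tcp_rot: [2.928, -0.209, 0.226]
ft_force: [-0.4, 0.1, -4.3]
opening: 0.146
grip_force: 30.0
```

Emit:
jog_arm(motion=[[-1.2,1.2,0,0,0,0,0],[-1.2,1.2,0,0,0,0,0],[-1.2,1.2,0,0,0,0,0],[-1.2,1.2,0,0,0,0,0],[-1.2,1.2,0,0,0,0,0],[-1.2,1.2,0,0,0,0,0],[-1.2,1.2,0,0,0,0,0],[-1.2,1.2,0,0,0,0,0],[-1.2,1.2,0,0,0,0,0],[-1.2,1.2,0,0,0,0,0]])

```text
t: 17.73
eef_pos: [464.7, 165.3, 318.2]
tcp_rot: [2.697, -0.407, 0.297]
ft_force: [-0.5, 0.2, -4.0]
opening: 0.144
grip_force: 30.0
```

```bash
python3 - <<'E'
from h import *
s=env.state();print(s["t"],s["eef_pos"],s["tcp_rot"],s["ft_force"],s["moment"],s["opening"],s["grip_force"])
d=cam("wrist","pics/w5.png");P=cloud(d)
for r in env.recognise("wrist","disc_0_center")[:4]: print(round(r["score"],2),np.round(r["location"]),px2w(d,*r["location"]).round())
e=cam("side","pics/s5.png");np.savez("w5.npz",P=P,Q=cloud(e))
a=cv2.imread("pics/w5.png");b=cv2.imread("pics/s5.png")[60:300,220:460]
cv2.imwrite("pics/v5.png",np.hstack([cv2.resize(a,(480,300)),cv2.resize(b,(300,300))]))
E
```

```text
17.725 [464.74472672 165.32337192 318.19979963] [ 2.69668353 -0.40738212  0.29739163] [-0.48337397  0.18222562 -3.98211989] [0.47511303 0.65660532 0.00856214] 0.14421384290127512 29.99763697385788
```

View pics/v5.png

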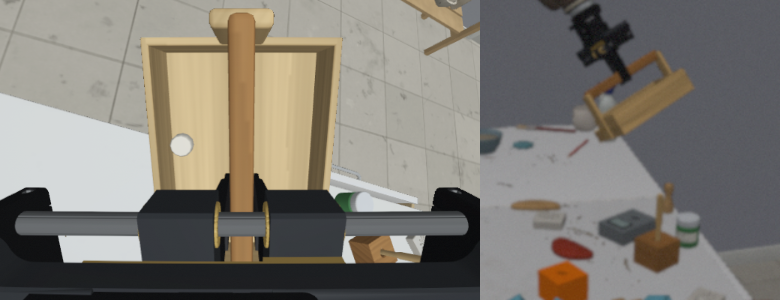

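The tote hangs tilted in the grip. One disc still shows at wrist (182,145), perhaps still sliding; the other two are out of sight. I'll wait and tilt a little more along x.

Emit:
jog_arm(motion=[[0,1,0,0,0,0,0],[0,1,0,0,0,0,0],[0,1,0,0,0,0,0],[0,1,0,0,0,0,0],[0,0,0,0,0,0,0],[0,0,0,0,0,0,0],[0,0,0,0,0,0,0],[0,0,0,0,0,0,0]])

```text
t: 18.88
eef_pos: [464.8, 165.2, 318.2]
tcp_rot: [2.683, -0.469, 0.33]
ft_force: [0.1, 0.5, -4.8]
opening: 0.142
grip_force: 30.0
```

```bash
python3 - <<'E'
from h import *
from scipy.spatial.transform import Rotation as R
s=env.state();print(s["t"],s["eef_pos"],s["tcp_rot"],s["opening"],s["grip_force"])
Rt=R.from_euler("xyz",s["tcp_rot"]).as_matrix();print("tool tilt",np.degrees(np.arccos(-Rt[2,2])))
B=Rt@np.diag([1,-1,-1.]);O=s["eef_pos"]+Rt[:,2]*59-B[:,2]*110   # tote frame if no slip
print("origin",O.round(),"lip_foot",(O+B@[-105,75,0]).round(),"lip_corner",(O+B@[-99,69,6]).round())
L=O+B@[-99,69,6];ims=[]
for n in("wrist","top","side"):
    d=cam(n,f"pics/{n}6.png");P=cloud(d);C=d["color"].astype(int);Q=(P-O)@B
    K=d["camera_matrix"];c=d["world_to_cam"][:3]@np.r_[L,1];a,b=c[0]/-c[2],-c[1]/-c[2];k=1+d["k1"]*(a*a+b*b);u,v=int(K[0,0]*a*k+K[0,2]),int(K[1,1]*b*k+K[1,2])
    print(n,"lip px",u,v)
    m=(abs(Q[...,0])<100)&(abs(Q[...,1])<70)&(Q[...,2]>-8)&(Q[...,2]<30)
    f=m&(C.max(2)-C.min(2)<35)&(C.min(2)>110)
    nc,lab,st,ce=cv2.connectedComponentsWithStats(f.astype(np.uint8))
    for i in range(1,nc):
        if st[i,4]>15: print(" white",st[i],np.median(Q[lab==i],0).round())
    fl=m&(C.max(2)-C.min(2)>35)&(abs(Q[...,0])<90)&(abs(Q[...,1])<60)
    if fl.sum()>50:
        q=Q[fl];A=np.c_[q[:,:2],np.ones(len(q))];print(" floor fit z=",np.linalg.lstsq(A,q[:,2],rcond=None)[0].round(3),fl.sum())
    for r in env.recognise(n,"disc_0_center")[:4]: w=px2w(d,*r["location"]);print(" net",round(r["score"],2),np.round(r["location"]),((w-O)@B).round())
    im=cv2.imread(f"pics/{n}6.png")
    if n!="wrist": u0=max(0,min(540,u-50));v0=max(0,min(300,v-50));im=cv2.resize(im[v0:v0+100,u0:u0+100],(300,300),interpolation=2)
    else: im=im[:300,150:350]
    ims.append(im)
cv2.imwrite("pics/v6.png",np.hstack(ims))
E
```

```text
18.875 [464.82126546 165.16572892 318.20022265] [ 2.68307764 -0.46862761  0.33034083] 0.1416250033472037 29.998033046722412
tool tilt 36.86651055401264
origin [554. 117. 183.] lip_foot [458. 155. 106.] lip_corner [460. 153. 116.]
wrist lip px 239 321
 floor fit z= [-1.000e-03  2.000e-03  6.141e+00] 21272
top lip px 259 179
 floor fit z= [ 5.00e-03 -0.00e+00  6.43e+00] 1263
side lip px 320 171
```

View pics/v6.png

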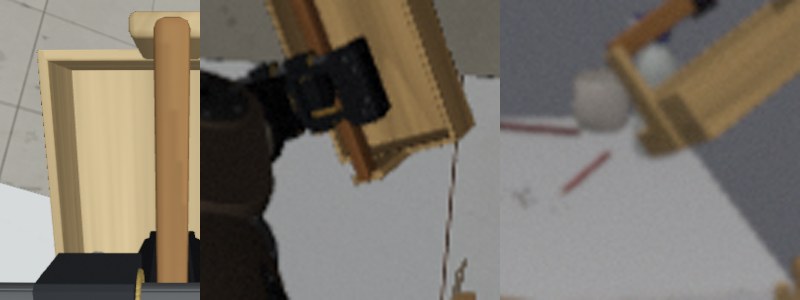

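The view shows no slip: the floor plane fits the tool pose. The visible floor is empty, except for something faint at wrist (245,252), so I'm checking where that is.

```bash
python3 - <<'E'
from h import *
from scipy.spatial.transform import Rotation as R
s=env.state();Rt=R.from_euler("xyz",s["tcp_rot"]).as_matrix()
B=Rt@np.diag([1,-1,-1.]);O=s["eef_pos"]+Rt[:,2]*59-B[:,2]*110
d=cam("wrist");P=cloud(d);Q=(P-O)@B;C=d["color"]
for v in range(244,258,2): print(v,[(u,Q[v,u].round().astype(int).tolist(),C[v,u].tolist()) for u in(238,246,254)])
m=(abs(Q[...,0])<100)&(abs(Q[...,1])<70)&(Q[...,2]>-5)&(Q[...,2]<12)
print("visible floor y>0: min x per y", [(y,Q[m&(abs(Q[...,1]-y)<3)][:,0].min().round()) for y in(15,30,45,60,66)])
print("y<0",[(y,Q[m&(abs(Q[...,1]-y)<3)][:,0].min().round()) for y in(-15,-30,-45,-60) if (m&(abs(Q[...,1]-y)<3)).any()])
e=np.load("w5.npz")
cv2.imwrite("pics/v7.png",cv2.resize(cv2.imread("pics/wrist6.png")[200:280,180:300],(720,480),interpolation=2))
E
```

```text
244 [(238, [-30, 65, 6], [211, 191, 148]), (246, [-30, 59, 6], [208, 188, 145]), (254, [-30, 53, 6], [216, 195, 152])]
246 [(238, [-31, 65, 7], [211, 191, 148]), (246, [-32, 59, 6], [208, 187, 144]), (254, [-31, 53, 7], [216, 195, 152])]
248 [(238, [-34, 66, 4], [211, 190, 148]), (246, [-33, 59, 6], [208, 187, 145]), (254, [-34, 53, 5], [216, 196, 152])]
250 [(238, [-35, 66, 6], [211, 190, 147]), (246, [-35, 60, 6], [199, 180, 141]), (254, [-35, 53, 6], [216, 195, 152])]
252 [(238, [-37, 66, 6], [189, 169, 130]), (246, [-35, 59, 9], [120, 120, 114]), (254, [-37, 53, 5], [190, 171, 134])]
254 [(238, [34, 22, 174], [27, 29, 33]), (246, [34, 20, 174], [29, 31, 34]), (254, [34, 18, 174], [28, 30, 33])]
256 [(238, [34, 22, 176], [29, 30, 33]), (246, [34, 20, 175], [28, 31, 33]), (254, [34, 18, 176], [29, 31, 34])]
visible floor y>0: min x per y [(15, np.float64(-100.0)), (30, np.float64(-37.0)), (45, np.float64(-37.0)), (60, np.float64(-36.0)), (66, np.float64(-37.0))]
y<0 [(-15, np.float64(-100.0)), (-30, np.float64(-37.0)), (-45, np.float64(-37.0)), (-60, np.float64(-37.0))]
```

View pics/v7.png

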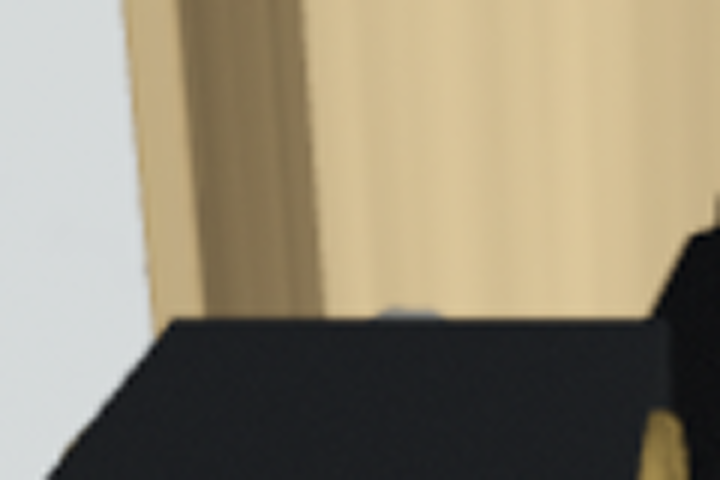

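The faint thing is the upper edge of a disc centred about (-46,58), roughly 54 mm from the lip corner. That is where the third of three discs in a row along the wall would rest. Tilt is 0.64 rad and the tote is still, so I'm handing in.

```bash
python3 -c "
from cell import env
s=env.state();print(s['t'],abs(s['qvel']).max(),s['grip_force']);print(env.job_done())"
```

```text
19.225 0.0020724542036058132 29.997969567775726
the job is handed in; nothing more can be done
None
```

I pressed the timer button, stood the stylus back in its stand, and handed in at 19 s with the tote held still at about 37°. I only saw one disc directly, 54 mm from the lip corner. I infer the other two are below it, and the judge's result was not shown.

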